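# Lapping stroke along a sprung plate

## Task

Take the lapping block with the blue grip and lay its stone on the plain end of the sprung steel plate, in line with the plate. Press until the plate has sunk about half of its 10 mm spring travel and, keeping that pressure steady and never driving the plate down to its stop, sweep slowly along the middle of the plate to the end with the yellow bar; leave the block there, resting flat on the plate with the plate sprung back up. Leave the red block alone.

Things in the scene. Friction and masses are not known exactly. Their poses are not given: they have to be found in the camera images.
- blue_grip (a point): Centre of the blue grip of the loose lapping block to use (0.2 kg). The grip is an upright bar 44 mm long (block's x), 22 mm wide (y; grasp across this), 38 mm high, on a dark grey stone with thin aluminium carrier, together 70 mm long (x), 36 mm wide (y), 18 mm high. This point is 37 mm above the stone's flat underside, 19 mm below the grip's top. z is up.
- red_grip (a point): The same point of the second block, equal in every way but with a red grip; a bystander.
- plate_top (a point): Centre of the top face of the steel plate, 200 mm long (x), 64 mm wide (y), on springs over a fixed grey base 226 x 90 mm; its top is 34 mm above the bench unpressed and this point sinks with it. z is up; x runs from the plain end to the end with the yellow bar (on the base beyond the plate, 12 mm lower). Keep the arm off the tall microscope right of the plate (beyond x = 0.48, right of y = -0.05).
- plate (a joint): How far the plate has sunk straight down on its springs, in m: 0 up, 0.010 at its lower stop; it never tilts. It stays up under the block's weight alone; it begins to sink at about 3 N and takes about 1.2 N more for each mm (about 9 N at 5 mm).
Things that resemble listed ones, but are neither listed nor needed, are in the scene too. Leave any purple look-alike of the part that bears blue_grip alone.

How it is judged:
By the outcome, as a careful person would: the job done as asked, in the order asked, and still so for the second after the job is handed in, with the robot touching nothing.
It also fails if it takes over 48 s, if anything falls off the work surface, if the arm or the gripper's body presses on something with over 40 N, if the wrist force passes 120 N, or if a joint passes its speed limit or range.

## Robot

A 6-joint arm with a two-finger parallel gripper is mounted at the origin on a cart in front of the work surface, level with it; the furniture and walls round the work are solid. World frame = base frame: x ahead of the robot, y to its left, z up, the work surface at z = 0. Lengths are in mm, angles in rad, forces in N, time in s.
With the tool pointing down it reaches from about 350 to 725 mm from the base axis. Payload 6 kg.
Tool frame: the origin (TCP) lies midway between the tips of the shut fingers; the grasp point (between the pads) lies 19 mm behind it; z points along the fingers, y is the line along which they close (so a half turn about z gives the same grasp; the last joint's range is limited). The gripper opens to 85 mm and grips with 20 to 120 N. Pads are 22 mm wide; open, the fingers measure 114 mm over their backs; the gripper's body (76 mm by 85 mm) begins 54 mm behind the grasp point. The pads swing forward as they close: fully open they stand 13 mm farther back than shut.
Start: joints at [-0.933, 0.04, 0.085, 0, -1.615, -0.334], TCP at [179.497, -572.496, 207.961] pointing down, gripper open.
Joint ranges: [-2.56, 2.56], [-1.29, 2.01], [-1.08, 1.49], [-3.29, 1.98], [-2.81, -0.18], [-2.99, 2.99]. Speed limits (rad/s): [2.57, 2.57, 3.01, 3.14, 3.14, 3.14].

## Interface

Orientations are given as a 3x3 rotation matrix whose columns are the frame's x, y, z axes.
In Python, from bench import r, open_gripper, grab, readout, cams, order gives the robot as it stands. Calls block until the motion is done:
- r.move_ptp(position, orientation): joint-space move of the TCP to a pose.
- r.line_to(position, orientation=None, max_speed=150): straight line of the TCP; orientation=None keeps the orientation; max_speed is the mean speed in mm/s.
- r.movej(angles): joint-space move.
- open_gripper() and grab(effort=None): open the fingers fully, or close them until they stop; effort is the grip in N (None keeps the last).
- r.sleep(seconds).
- r.ik(position, orientation): joint angles nearest the present ones, or None.
- readout.get_state(): the state.
- cams.read_camera(name): name is "scene" or "top" or "wrist"; returns (picture, depth): 480x640x3 uint8, red, green, blue; 480x640 float32, mm along the optical axis (not along the pixel's ray), 0 where there is no reading.
- cams.get_calibration(name): a dict with "K" (3x3 intrinsics, pixels), "R" (3x3) and "t" (3): a world point X has camera coordinates R X + t; the wrist camera has in their place "hand_eye" (4x4, takes a point from camera to tool coordinates, whose origin is the TCP and whose axes are the flange's). Camera axes: x right, y down, z forward; pixel columns grow to the right and rows downward; lengths in mm; the calibration is good to about 2 mm. A picture is of the moment at which its call begins: read the wrist's pose just before it. get_calibration takes no time and is no camera call.
A pose or a line that the arm cannot do raises r.MotionError and nothing moves.
- order.hand_in(): hands the job in; it is judged then, once.
Trained networks look in the newest picture that a camera, given by its name, has taken for a name from the list of things; names that differ only in an ending like _2 or _b are one class to them, and where a whole thing is asked for, a point or a joint stands for the part that bears it (a point fixed in the world has none). Each returns a list of dicts, best first, with "p" (0 to 1); they miss things now and then, are a little off and sometimes report something else, mostly with a low value. They report only what shows in the picture. A call takes as long as a camera call. They do not tell look-alikes from the thing itself.
- cams.boxes_of(camera, target): "position" ([row, column] in pixels, amid what is visible of it).
- cams.regions_of(camera, target): "mask" (480x640 bool, what is visible of it) and "position" ([row, column] in pixels, amid what is visible of it).
The state is a dict: "time_s": time; "q": joint angles; "dq": joint speeds; "joint_torque": joint torques, N m; "ee_pos": TCP position; "eef_rot": TCP orientation; "force": force on the tool from outside, world axes, zero at the start; "torque": the same for the moment, N m; "opening": opening from 0.0 (shut) to 1.0 (fully open); "grip_force": force on a finger pad.
Only numpy, scipy, OpenCV 4.12 (cv2) and the standard library are available. Lean on these libraries where they do the work, as an engineer would, in place of code of your own. Each camera call takes 0.05 s, during which the arm holds its last target. There are 200 camera calls.

## Working session

There is one attempt and no reset: what is moved stays moved. The work goes in short steps, each a Python script; the robot and the scene stay as the last script left them, time stands still between calls to the robot, and variables do not carry over. Pictures are saved under pics/ and viewed, at most 10 in all, crops included, and the job is handed in when it is done.

```bash
mkdir -p pics
cat > h.py <<'E'
import numpy as np, cv2
from bench import r, open_gripper, grab, readout, cams, order
def world(cam, px, depth, st=None):
    c=cams.get_calibration(cam); K=np.array(c["K"])
    px=np.atleast_2d(px).astype(float); d=np.asarray(depth,float).reshape(-1,1)  # px rows: (row,col)
    P=np.c_[(px[:,1]-K[0,2])/K[0,0],(px[:,0]-K[1,2])/K[1,1],np.ones(len(px))]*d
    if "hand_eye" in c:
        H=np.array(c["hand_eye"]); P=P@H[:3,:3].T+H[:3,3]
        return P@np.array(st["eef_rot"]).T+np.array(st["ee_pos"])
    return (P-np.array(c["t"]))@np.array(c["R"])
def cloud(cam,mask,dep,st=None):
    i=np.argwhere(mask&(dep>0)); return world(cam,i,dep[i[:,0],i[:,1]],st)
def save(n,im): cv2.imwrite("pics/"+n,cv2.cvtColor(im,cv2.COLOR_RGB2BGR))
E
python3 - <<'E'
from h import *
out=[]
for c in("scene","top"):
    im,d=cams.read_camera(c); save(c+"0.png",im); np.savez("%s0.npz"%c,im=im,d=d)
    for t in("blue_grip","red_grip","plate_top"):
        for x in cams.regions_of(c,t)[:4]:
            P=cloud(c,x["mask"],d); 
            if len(P)<5: continue
            top=P[P[:,2]>np.percentile(P[:,2],90)-5]
            col=np.median(im[x["mask"]],0)
            rc=cv2.minAreaRect(P[:,:2].astype(np.float32)) 
            print(c,t,round(x["p"],2),np.round(x["position"]),x["mask"].sum(),"med",np.median(P,0).round(),"ztop",np.percentile(P[:,2],95).round(),"rect",np.round(rc[0]),np.round(rc[1]),round(rc[2]),col)
print(readout.get_state())
E
```

```text
scene blue_grip 0.68 [263. 247.] 1301 med [572. 372.  22.] ztop 57.0 rect [584. 368.] [79. 40.] 26 [ 63.  97. 152.]
scene blue_grip 0.56 [355. 253.] 1690 med [441. 485.  23.] ztop 59.0 rect [459. 470.] [73. 70.] 43 [109.  52. 130.]
scene red_grip 0.75 [317. 308.] 1501 med [429. 388.  21.] ztop 57.0 rect [446. 368.] [82. 67.] 16 [182.  65.  59.]
scene plate_top 0.71 [187. 342.] 3020 med [572. 144.  34.] ztop 37.0 rect [585. 123.] [201. 110.] 23 [229. 229. 221.]
top blue_grip 0.82 [196. 284.] 767 med [576. 366.  20.] ztop 57.0 rect [584. 369.] [75. 38.] 24 [135. 149. 198.]
top red_grip 0.94 [271. 277.] 752 med [437. 379.  20.] ztop 58.0 rect [438. 383.] [72. 38.] 16 [209. 128. 124.]
top plate_top 0.96 [199. 407.] 3953 med [576. 143.  34.] ztop 37.0 rect [581. 141.] [205.  71.] 24 [212. 211. 205.]
{'time_s': 0.4, 'q': array([-9.33311289e-01,  4.02498760e-02,  8.46547634e-02, -7.76310903e-05,
       -1.61552072e+00, -3.33662960e-01]), 'dq': array([ 0.00037221, -0.00258664,  0.0009042 ,  0.00164363, -0.00166871,
        0.00087273]), 'joint_torque': array([ 1.46673145e-03, -3.67398977e+01,  3.46997023e+01,  6.92405641e+00,
       -1.79021539e-03, -4.09393778e-06]), 'ee_pos': array([ 179.48069076, -572.4372768 ,  207.83770395]), 'eef_rot': array([[-9.54198976e-01, -2.99172688e-01, -1.27843460e-04],
       [-2.99172714e-01,  9.54198929e-01,  3.02915021e-04],
       [ 3.13641919e-05,  3.27288478e-04, -9.99999946e-01]]), 'force': array([ 0.3319387 , -0.3376042 , -0.10912154]), 'torque': array([-0.02453277,  0.00042439, -0.03709444]), 'grip_force': 0.0, 'opening': 0.999375385460679}
```

Run:
```python
from h import *
im=np.load("top0.npz")["im"]; save("topcrop.png",cv2.resize(im[130:350,220:500],None,fx=2.7,fy=2.7,interpolation=cv2.INTER_CUBIC))
```

```text
(no output)
```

View pics/scene0.png

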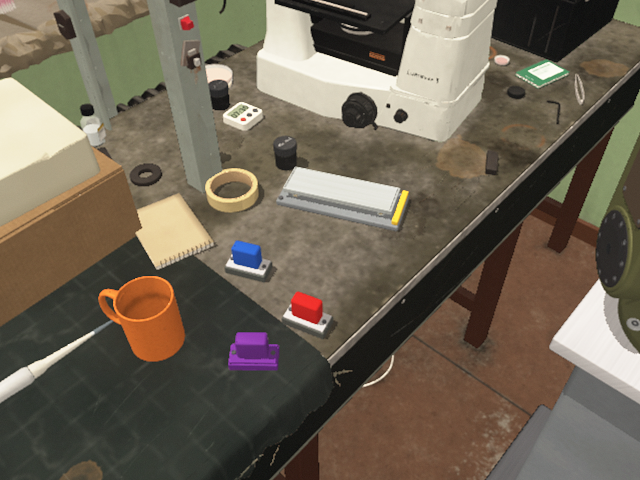

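View pics/topcrop.png

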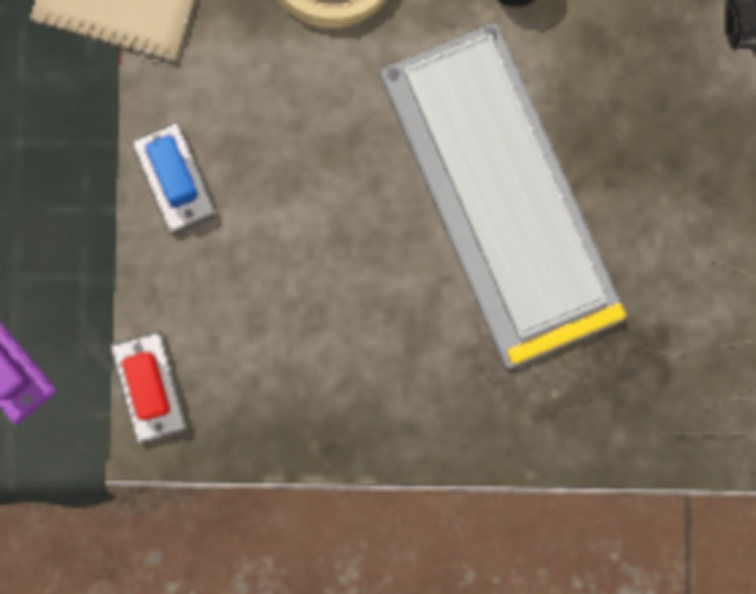

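The blue-gripped block is at scene (263,247), top (196,284). The look-alikes are purple at scene (355,253) and red at scene (317,308). The enlarged crop shows blue on the grey stone at crop (170,170), which is the one asked for. The plate's yellow end is nearer the robot, at crop (570,335). I'll check for tall obstacles and then move to look from close by.

```bash
cat >> h.py <<'E'
def Rz(a): # tool down, tool x along heading a
    c,s=np.cos(a),np.sin(a); return np.array([[c,s,0],[s,-c,0],[0,0,-1.]])
E
python3 - <<'E'
from h import *
for c in("scene","top"):
    d=np.load(c+"0.npz")["d"]; P=cloud(c,d>0,d)
    P=P[(P[:,2]>80)&(P[:,0]>250)&(P[:,0]<850)&(abs(P[:,1])<650)]
    H={}
    for p in P: H.setdefault((int(p[0]//50*50),int(p[1]//50*50)),[]).append(p[2])
    print(c,{k:int(max(v)) for k,v in sorted(H.items()) if len(v)>15})
for p,a in (((584,369,200),24),((638,165,200),24),((524,117,60),24),((400,60,260),24)):
    for k in(0,180):
        q=r.ik(np.array(p,float),Rz(np.radians(a+k))); print(p,k,None if q is None else np.round(q,2))
E
```

```text
scene {(500, -650): 141, (500, -600): 155, (500, -550): 150, (500, -300): 246, (500, -250): 267, (500, -200): 287, (500, -150): 293, (500, 500): 103, (500, 550): 102, (550, -600): 142, (550, -550): 143, (550, -300): 246, (550, -250): 247, (550, -150): 292, (550, -100): 145, (550, 500): 103, (550, 550): 102, (600, -600): 128, (600, -150): 281, (600, -100): 241, (600, -50): 241, (600, 500): 102, (600, 550): 103, (650, -600): 112, (650, -200): 241, (650, -150): 241, (650, -100): 252, (650, -50): 252, (700, -250): 152, (700, -200): 153, (700, -150): 242, (700, -100): 251, (700, -50): 252, (750, -200): 157, (750, -150): 239, (750, -100): 249, (750, -50): 253, (750, 200): 349, (750, 250): 371, (750, 400): 151, (750, 450): 221, (750, 500): 220, (750, 550): 221, (750, 600): 209, (800, -150): 170, (800, -100): 121, (800, -50): 250, (800, 250): 359, (800, 400): 151, (800, 450): 222, (800, 500): 223, (800, 550): 222, (800, 600): 205}
top {(500, -250): 170, (500, -200): 252, (500, -150): 304, (500, 500): 102, (500, 550): 103, (550, -150): 317, (550, -100): 129, (550, 500): 104, (550, 550): 104, 
[... 343 characters left out ...]
): 152, (750, 450): 222, (750, 500): 221, (750, 550): 223, (750, 600): 220, (800, -200): 263, (800, -150): 315, (800, -100): 258, (800, -50): 260, (800, 250): 304, (800, 400): 153, (800, 450): 224, (800, 500): 223, (800, 550): 225, (800, 600): 223}
(584, 369, 200) 0 [ 0.85  0.28  0.34  0.   -1.63  1.14]
(584, 369, 200) 180 [ 0.85  0.28  0.34  0.   -1.63 -2.  ]
(638, 165, 200) 0 [ 0.56  0.2   0.24  0.   -1.61  1.43]
(638, 165, 200) 180 [ 0.56  0.2   0.24  0.   -1.61 -1.71]
(524, 117, 60) 0 [ 0.59 -0.1  -0.32  0.   -1.35  1.4 ]
(524, 117, 60) 180 [ 0.59 -0.1  -0.32  0.   -1.35 -1.75]
(400, 60, 260) 0 [ 0.66 -0.48 -0.26  0.   -1.79  1.33]
(400, 60, 260) 180 [ 0.66 -0.48 -0.26  0.   -1.79 -1.81]
```

Run:
```python
from h import *
print(np.round(cams.get_calibration("wrist")["hand_eye"],2))
a=np.radians(24)
r.move_ptp(np.array([130.,-400,250]),Rz(np.radians(197)))
r.move_ptp(np.array([400.,60,260]),Rz(a))
r.move_ptp(np.array([584.,369,190]),Rz(a)); r.sleep(0.2)
st=readout.get_state(); im,d=cams.read_camera("wrist"); np.savez("w1.npz",im=im,d=d,p=st["ee_pos"],R=st["eef_rot"]); save("w1.png",im)
for x in cams.regions_of("wrist","blue_grip")[:3]:
    P=cloud("wrist",x["mask"],d,st)
    print(x["p"],x["position"],x["mask"].sum(),np.median(im[x["mask"]],0))
    for n,lo,hi in(("grip",45,70),("car",10,25)):
        Q=P[(P[:,2]>lo)&(P[:,2]<hi)]
        if len(Q)>20: print(n,len(Q),np.median(Q,0),cv2.minAreaRect(Q[:,:2].astype(np.float32)))
print(st["time_s"],st["ee_pos"])
```

```text
[[ 0.0000e+00 -9.6000e-01 -2.7000e-01  7.0140e+01]
 [ 1.0000e+00  0.0000e+00 -0.0000e+00 -1.4000e-01]
 [ 0.0000e+00 -2.7000e-01  9.6000e-01 -1.6608e+02]
 [ 0.0000e+00  0.0000e+00  0.0000e+00  1.0000e+00]]
0.93 [294.9, 135.9] 4142 [131.  72. 156.]
grip 1633 [452.98770967 479.22162905  57.35140266] ((449.6776123046875, 479.7069091796875), (43.39186477661133, 22.51369285583496), 41.75112533569336)
car 1496 [465.82870977 482.47000642  19.38076371] ((451.7115173339844, 482.3366394042969), (62.50829315185547, 36.56219482421875), 41.113834381103516)
0.57 [207.3, 317.1] 3400 [113. 136. 209.]
grip 1611 [583.53006983 367.21630981  55.97504068] ((582.3495483398438, 366.71575927734375), (43.093238830566406, 21.882719039916992), 24.215105056762695)
car 1609 [598.60715437 372.91338605  17.87754446] ((582.0018310546875, 366.6051940917969), (69.50308227539062, 35.934810638427734), 23.741453170776367)
4.6667 [584.17141481 368.42328611 191.5616828 ]
```

View pics/w1.png

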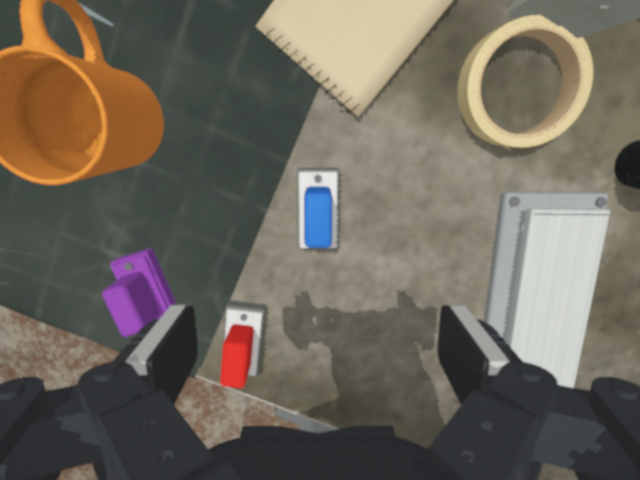

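The view shows blue at (207,317), purple at (295,136) and red at (340,243). Blue is clear of both, so I'm grasping it and then looking at the plate.

Run:
```python
from h import *
a=np.radians(24); R=Rz(a); c=np.array([582.2,366.7])
r.line_to(np.array([*c,90]),R,200); r.line_to(np.array([*c,24.]),R,80)
f=readout.get_state()
grab(80); r.sleep(.2); g=readout.get_state(); print(f["force"],f["ee_pos"],g["opening"],g["grip_force"],g["ee_pos"],g["force"])
r.line_to(np.array([*c,110]),R,150)
r.move_ptp(np.array([545.,125,250]),R); r.sleep(.2)
st=readout.get_state(); im,d=cams.read_camera("wrist"); np.savez("w2.npz",im=im,d=d,p=st["ee_pos"],R=st["eef_rot"]); save("w2.png",im)
for x in cams.regions_of("wrist","plate_top")[:2]:
    P=cloud("wrist",x["mask"],d,st); Q=P[(P[:,2]>28)&(P[:,2]<42)]
    print(x["p"],x["position"],len(P),np.median(Q,0),cv2.minAreaRect(Q[:,:2].astype(np.float32)))
print(st["time_s"],st["ee_pos"],st["opening"],st["force"])
```

```text
[ 0.51646701 -0.10474497 -0.11189628] [582.60750697 366.95308414  24.80608651] 0.22725563987902508 79.13921356201172 [582.40101047 366.97660044  24.50128051] [-0.73405069  0.70788213  2.9661082 ]
0.79 [117.4, 317.2] 11255 [610.80563396 154.71913587  34.2755354 ] ((606.3111572265625, 153.34967041015625), (137.1279296875, 64.09236907958984), 23.676546096801758)
9.225 [544.94788306 125.87315683 248.61826981] 0.22711373281626757 [-0.94056493 -0.09353618 -3.00059583]
```

View pics/w2.png

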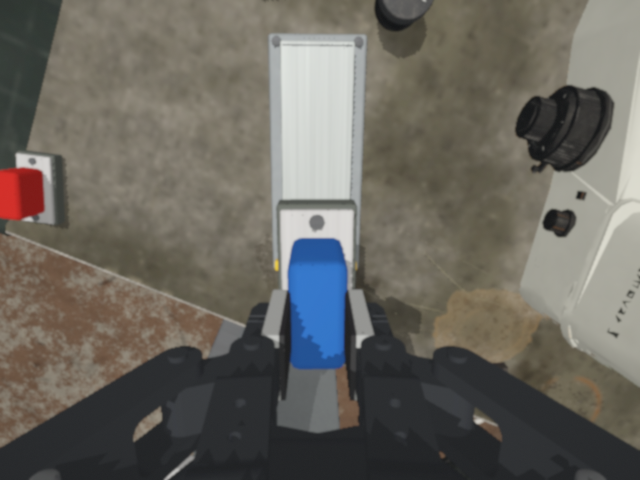

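The block is held square at (300,317). The plate's plain end is at the top, around row 40, and clear. The plate fit gives its centre at about (577.6,140.7) with heading 23.7°. Next I approach the plain end and press.

Run:
```python
from h import *
a=np.radians(23.7); R=Rz(a); u=np.array([np.cos(a),np.sin(a)]); C=np.array([577.6,140.7])
s=C+60*u
r.move_ptp(np.array([*s,110.]),R); r.line_to(np.array([*s,66.]),R,60); r.sleep(.3)
st=readout.get_state(); b=st["force"][2]; e=st["ee_pos"]; print("hover",st["time_s"],e,st["force"],"lat",(e[:2]-s)@[-u[1],u[0]],(e[:2]-s)@u)
zc=None; z=66.
while z>50:
    z-=1 if z>62 else .5
    r.line_to(np.array([*s,z]),R,15); r.sleep(.08)
    st=readout.get_state(); f=st["force"][2]-b; ez=st["ee_pos"][2]
    print(z,ez.round(2),f.round(2),st["force"][:2].round(1))
    if f>9 or ez<53: break
print(st["time_s"])
```

```text
hover 11.225 [632.66414879 164.88439325  66.31107512] [-0.6301959  -0.12293967 -1.37314131] lat 0.01183206115661354 0.1410443763301116
65.0 64.92 -1.04 [-0.5  0.1]
64.0 63.93 -0.63 [-0.1  0.5]
63.0 62.98 -1.33 [0.4 0.8]
62.0 61.98 -1.13 [0.4 0.3]
61.5 61.53 -0.4 [-0.4 -0.4]
61.0 60.97 -1.07 [-0.3 -0.1]
60.5 60.49 -0.73 [0.3 0.1]
60.0 59.97 -1.64 [-1.2  0. ]
59.5 59.49 -1.18 [-0.1  0.5]
59.0 59.02 -0.81 [-0.1  0.1]
58.5 58.52 -0.11 [0.5 0.3]
58.0 58.45 2.87 [-0.6  0.6]
57.5 57.75 2.25 [-0.7  0.5]
57.0 57.15 3.63 [-1.4  0.5]
56.5 56.65 4.7 [-2.3  0.9]
56.0 56.17 5.68 [-1.5 -0. ]
55.5 55.68 4.77 [-1.7  0.4]
55.0 55.16 5.77 [-2.3  0.9]
54.5 54.74 7.0 [-1.2  1.3]
54.0 54.33 7.04 [-2.1  0.9]
53.5 53.95 7.1 [-2.1  1. ]
53.0 53.58 8.51 [-2.7  1.3]
52.5 53.17 8.26 [-2.5  0.2]
52.0 52.79 8.78 [-4.7  0.5]
19.225
```

Contact came at TCP z of about 58.4. The plate is now 5.6 mm down, with about 9.8 N after correcting the baseline, which matches the springs. Sweeping now in short segments with z correction.

Run:
```python
from h import *
a=np.radians(23.7); R=Rz(a); u=np.array([np.cos(a),np.sin(a)]); n=np.array([-u[1],u[0]]); C=np.array([577.6,140.7])
z=52.3; b=-2.4
for x in np.arange(52,-61,-8):
    r.line_to(np.array([*(C+x*u),z]),R,16)
    st=readout.get_state(); e=st["ee_pos"]; f=st["force"][2]-b
    print(x,st["time_s"],"cmd",round(z,2),"z",e[2].round(2),"F",f.round(1),st["force"][:2].round(1),"along",((e[:2]-C)@u).round(1),"lat",((e[:2]-C)@n).round(2))
    z+=np.clip(.5*(53.3-e[2]),-.5,.5)
    if f>13: print("HIGH"); break
```

```text
52 19.875 cmd 52.3 z 54.14 F 8.4 [4.4 2.1] along 54.3 lat -0.2
44 20.525 cmd 51.88 z 53.86 F 8.3 [3.4 2.8] along 46.5 lat -0.23
36 21.175 cmd 51.6 z 53.66 F 9.5 [4.3 3.2] along 38.6 lat -0.21
28 21.825 cmd 51.42 z 53.56 F 8.4 [3.6 1.8] along 30.6 lat -0.21
20 22.475 cmd 51.29 z 53.43 F 9.1 [4.1 2.5] along 22.7 lat -0.22
12 23.125 cmd 51.23 z 53.41 F 8.5 [3.5 2.2] along 14.7 lat -0.19
4 23.775 cmd 51.17 z 53.34 F 8.6 [3.9 2.4] along 6.7 lat -0.2
-4 24.425 cmd 51.15 z 53.35 F 9.2 [4.  2.2] along -1.3 lat -0.2
-12 25.075 cmd 51.12 z 53.32 F 9.3 [4.7 2.3] along -9.2 lat -0.15
-20 25.725 cmd 51.11 z 53.33 F 9.5 [4.1 1.8] along -17.2 lat -0.2
-28 26.375 cmd 51.1 z 53.28 F 9.4 [4.4 3.3] along -25.2 lat -0.19
-36 27.025 cmd 51.11 z 53.28 F 9.6 [4.4 2.6] along -33.2 lat -0.18
-44 27.675 cmd 51.12 z 53.29 F 9.1 [5.  2.8] along -41.3 lat -0.17
-52 28.325 cmd 51.13 z 53.28 F 9.2 [3.8 2.8] along -49.3 lat -0.16
-60 28.975 cmd 51.13 z 53.25 F 9.6 [3.5 2.7] along -57.3 lat -0.17
```

Run:
```python
from h import *
a=np.radians(23.7); R=Rz(a); u=np.array([np.cos(a),np.sin(a)]); C=np.array([577.6,140.7])
p=C-60*u
r.line_to(np.array([*p,57.5]),R,8); r.sleep(.1)
for z in(57.9,58.3):
    r.line_to(np.array([*p,z]),R,8); r.sleep(.1); st=readout.get_state(); print(st["time_s"],st["ee_pos"],st["force"])
open_gripper(); r.line_to(np.array([*p,130.]),R,60)
r.line_to(np.array([*(p-70*u),250.]),R,120); r.sleep(.3)
st=readout.get_state(); im,d=cams.read_camera("wrist"); save("w3.png",im)
for t in("blue_grip","plate_top"):
  for x in cams.regions_of("wrist",t)[:2]:
    P=cloud("wrist",x["mask"],d,st)
    for lo,hi in((80,105),(45,60),(28,42)):
        Q=P[(P[:,2]>lo)&(P[:,2]<hi)]
        if len(Q)>50: print(t,round(x["p"],2),lo,len(Q),np.median(Q,0).round(1),Q[:,2].std().round(2),cv2.minAreaRect(Q[:,:2].astype(np.float32)))
print(st["time_s"],p)
```

```text
30.3667 [522.47956407 116.47029828  57.7275414 ] [2.53615217 0.81556825 2.25173515]
30.7167 [522.49966175 116.49455593  58.1464777 ] [ 1.93245318 -0.08450002  0.91783893]
blue_grip 0.96 80 1643 [522.4 116.3  89.9] 1.23 ((521.7330932617188, 115.92959594726562), (43.44693374633789, 21.834362030029297), 23.109373092651367)
blue_grip 0.96 45 1787 [524.3 116.7  51.9] 2.15 ((521.5574340820312, 115.96080780029297), (69.59770202636719, 35.99699783325195), 23.720415115356445)
plate_top 0.61 28 8628 [571.  137.6  34.2] 0.83 ((548.8326416015625, 128.2689666748047), (137.69097900390625, 64.18756103515625), 23.662874221801758)
34.3167 [522.6602444 116.5831334]
```

View pics/w3.png

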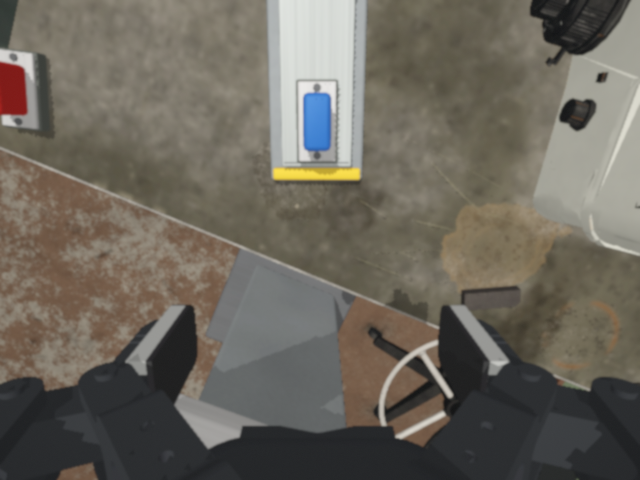

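The block (120,317) rests flat and in line at the yellow end, with its edge just short of the plate's end. The plate is back up at 34 mm and the gripper is clear.

```bash
python3 -c "
from h import *
print(order.hand_in())"
```

```text
the job is handed in; nothing more can be done
None
```

The job is handed in: the blue-gripped block was swept along the middle of the plate with it held about 4.3–5.2 mm down (8–10 N), and now rests flat and in line at the yellow-bar end, with the plate sprung back up and the red block not touched.

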